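# Close the coffee maker's tank, refit its knob and hold the rinse on

## Robot

A 6-joint arm with a two-finger parallel gripper is mounted at the origin on a cart in front of the work surface, level with it; the furniture and walls round the work are solid. World frame = base frame: x ahead of the robot, y to its left, z up, the work surface at z = 0. Lengths are in m, angles in rad, forces in N, time in s.
With the tool pointing down it reaches from about 0.3 to 0.875 m from the base axis. Payload 6.4 kg.
Tool frame: the origin (TCP) lies at the very end of the fingers, on their centre line; the grasp point (between the pads) lies 19 mm behind it; z points along the fingers, y is the line along which they close (so a half turn about z gives the same grasp; the last joint's range is limited). The gripper opens to 85 mm and grips with 20 to 120 N. Pads are 22 mm wide; open, the fingers measure 114 mm over their backs; the gripper's body (76 mm by 85 mm) begins 54 mm behind the grasp point. The pads swing forward as they close: fully open they stand 13 mm farther back than shut.
Start: joints at [-1.366, 0.181, 1.607, -0, 1.354, -0.206], TCP at [0.23, -0.527, 0.231] pointing down, gripper open.
Joint ranges: [-2.99, 2.99], [-0.89, 2.07], [0.3, 2.58], [-1.14, 4.28], [0, 2.63], [-3.12, 3.12]. Speed limits (rad/s): [2.57, 2.57, 3.01, 3.14, 3.14, 3.14].

## Interface

Orientations are given as a unit quaternion [w, x, y, z].
In Python, from bench import get_obs, optics, workorder gives the robot as it stands.
- The arm moves only by the shell command python3 -m jog 'ROWS'. ROWS is a JSON list of rows, 1 to 10 of them, each an object with the fields trans (a list: dx, dy, dz in shares of 1 m (1.0 is 1 m)), turn_vec (a list: a rotation vector rx, ry, rz in shares of 2 rad (1.0 is 2 rad)), aperture (the opening from 0.0 (shut) to 1.0 (fully open)); a field left out counts as zero (the opening has to be given); each row is the pose to reach, as a shift and turn from the pose commanded when the command began, along the tool's axes at that moment; what a row does not reach only later rows make up. A row lasts 1/8 s, in which the tool goes at most 0.0625 m and 0.188 rad, less where a joint would pass 70% of its speed; a pose out of reach is approached as far as the arm can. The fingers move at their own pace and stop on an object; the grip force is fixed at half the most. Time passes only in rows, so rows that do not move let the fingers close. It prints the time, the measured TCP pose, the force, the opening and the grip force at its end. No shift or turn number may pass 1 either way. Input that does not fit is refused with a message, and nothing moves.
- get_obs(): the state, without advancing time (a new reading comes with each control period).
- optics.camera(name): name is "scene" or "top"; returns (picture, depth): 384x512x3 uint8, blue, green, red; 384x512 float32, m along the optical axis (not along the pixel's ray), 0 where there is no reading.
- optics.camera_params(name): a dict with "fovy" (degrees; the focal length in pixels is half the picture's height over the tangent of half this angle, whatever the lens; pixels are square), "cx", "cy" (the principal point, pixels), "dist" ([k1, k2, p1, p2, k3] as OpenCV has them; the pictures are not rectified), "view" (4x4, takes a point from world to camera coordinates). Camera axes: x right, y up, looking along -z (the intrinsics and any distortion apply to the point x, -y, -z); pixel columns grow to the right and rows downward; lengths in m; the calibration is good to about 2 mm. A picture is of the moment at which its call begins. camera_params takes no time and is no camera call.
- workorder.hand_in(): hands the job in; it is judged then, once.
The state is a dict: "time_s": time; "q": joint angles; "dq": joint speeds; "joint_efforts": joint torques, N m; "eef_pos": TCP position; "eef_rot": TCP orientation; "wrist_force": force on the tool from outside, world axes, zero at the start; "torque": the same for the moment, N m; "opening": opening from 0.0 (shut) to 1.0 (fully open); "grasp_force": force on a finger pad.
Only numpy, scipy, OpenCV 4.12 (cv2) and the standard library are available. Lean on these libraries where they do the work, as an engineer would, in place of code of your own. Each camera call takes 0.05 s, during which the arm holds its last target. There are 200 camera calls.

## Task

The coffee maker has been descaled: its tank cap is only loosely on and the cream control knob, pulled off for cleaning, lies on the worktop. First screw the black cap down clockwise until it stops; then put the knob on the brass D-shaft, turned so that its pointer looks the way the flat of the shaft faces, push it fully home on the shaft and press shaft and knob down well into the spring, because the rinse only runs while the knob is held in. The program finishes while the gripper still holds the knob pressed down (do not let go); leave the cups, jars, mill and fruit standing as they are.

Things in the scene. Friction and masses are not known exactly. Their poses are not given: they have to be found in the camera images.
- coffee_maker: cream compact coffee maker, fixed on the worktop, 250 wide (own y), 195 deep (own x), 190 mm high; origin under its middle at worktop height; its front (drip tray) faces own -x, and its filter-holder handle reaches 164 mm in front of the origin at 92 mm height. Its flat deck on top, 190 mm up, carries the cap at own (-15, 66) mm and the D-shaft at own (-15, -72) mm
- cap_top (a point): centre of the top of the black ribbed round screw cap of the tank, on the deck at the left: 49 mm in diameter, 22 mm high (its underside is 22 mm below this point, and 1 to 4 mm clear of the deck); grip it round the ribs from above, any way round
- cap (a joint): turn of the cap in rad, growing clockwise as seen from above: it starts between 0.1 and 0.5, 1.5 is fully screwed down against its stop (at least 1.38 counts as tight). It sinks 2 mm per rad as it turns, needs about 0.1 N m, and stays where it is left
- shaft: brass D-shaft, upright on the deck at the right: 14 mm diameter with a flat 3 mm from the axis, top 3 mm chamfered, standing 24 mm above the deck when not pressed. Origin: centre of its tip; z up; own +x is the way the flat faces (at the start within 0.7 rad of the machine's front). It turns up to 1.2 rad either way from the front against 0.06 N m friction and stays as left
- shaft_press (a joint): how far the shaft is pressed down in m: 0 up, 0.006 at its stop; spring 4 N at the start rising to 10 N at the stop. At least 0.003 counts as pressed
- knob: cream control knob, upright on the worktop, bore down, about 45 g: a round flange 48 mm across, 4 mm thick, and on it a bar 42 long (own x), 24 wide (own y), its top 32 mm above the underside, which holds the origin at its centre; z up. A dark red pointer line marks the +x end of the top. Grip the bar across its 24 mm width from above, fingertips just over the flange
- knob_bore (a point): centre of the mouth of the knob's D-bore (same point as the knob's origin). Bore 16 mm deep, 1 mm clearance all round the shaft, chamfered mouth, flat on the knob's +x (pointer) side, so the knob's x must match the shaft's x (about 0.15 rad play). Fully home this point is 16 mm below the shaft's tip, 8 mm above the deck with the shaft up, 2 mm with it pressed to its stop
- cupboard_edge (a point): middle of the lower front edge of the closed wall cupboard over the back of the worktop (fixed, upright front along y, 400 mm to either side of this point, 728 mm tall, reaching back to the wall); its two vertical bar handles stand 44 mm in front of it, 40 mm either side of this point. Keep elbow and wrist in front of it when swinging across
- espresso_cup: small white tapered espresso cup standing on the drip tray under the spouts, 60 mm across the rim, 48 mm high; origin at the centre of its foot. Leave it alone
- mug: blue mug, 80 mm across, 88 mm high, origin at the centre of its foot. Leave it alone
- honey_jar: jar with dark lid, 64 mm across, 99 mm high, origin at the centre of its foot. Leave it alone
- jam_jar: jar with a pale lid, 68 mm across, 84 mm high, origin at the centre of its foot. Leave it alone
- pepper_mill: turned wooden mill, 58 mm across, 130 mm high, origin at the centre of its foot. Leave it alone
- lemon: lemon lying on the worktop, 71 x 53 x 51 mm, origin at its underside. Leave it alone
- mandarin: mandarin lying on the worktop, 58 mm across, origin at its underside. Leave it alone

How it is judged:
By the outcome, as a careful person would: the job done as asked, in the order asked, and still so for the second after the job is handed in, while the arm keeps its last pose, push and grip.
It also fails if it takes over 64 s, if anything falls off the work surface, if the arm or the gripper's body presses on something with over 40 N, if the wrist force passes 120 N, or if a joint passes its speed limit or range.

## Working session

There is one attempt and no reset: what is moved stays moved. The work goes in short steps, Python scripts to look and compute and a shell command to move; the robot and the scene stay as the last step left them, time stands still between calls to the robot, and variables do not carry over. Pictures are saved under pics/ and viewed, at most 10 in all, crops included, and the job is handed in when it is done.

```bash
mkdir -p pics; ls; cat > h.py <<'E'
import numpy as np, cv2
from bench import get_obs, optics, workorder
from scipy.spatial.transform import Rotation as R
def cam(n):
    im,d=optics.camera(n); return im,d
def KD(n):
    p=optics.camera_params(n); f=192/np.tan(np.radians(p["fovy"])/2)
    return np.array([[f,0,p["cx"]],[0,f,p["cy"]],[0,0,1]]),np.array(p["dist"],float),np.array(p["view"])
def rays(n,px):
    K,D,V=KD(n); u=cv2.undistortPoints(np.array(px,float).reshape(-1,1,2),K,D).reshape(-1,2)
    d=np.c_[u[:,0],-u[:,1],-np.ones(len(u))]; Rm=V[:3,:3]
    return -Rm.T@V[:3,3], d@Rm
def onz(n,px,z):
    o,d=rays(n,px); return o+d*((z-o[2])/d[:,2])[:,None]
def deep(n,px,dep):
    o,d=rays(n,px); px=np.array(px,int).reshape(-1,2); return o+d*dep[px[:,1],px[:,0]][:,None]
def proj(n,P):
    K,D,V=KD(n); P=np.array(P,float).reshape(-1,3)@V[:3,:3].T+V[:3,3]
    return cv2.projectPoints(P*[1,-1,-1],np.zeros(3),np.zeros(3),K,D)[0].reshape(-1,2)
E
python3 - <<'E'
from h import *
for n in("scene","top"):
    im,d=cam(n); cv2.imwrite(f"pics/{n}0.png",im); np.save(f"pics/{n}0.npy",d); np.save(f"pics/{n}0im.npy",im)
    K,D,V=KD(n); print(n,K[0,0],D,-V[:3,:3].T@V[:3,3],V[2,:3])
o=get_obs(); print(o["time_s"],o["eef_pos"],o["eef_rot"],o["opening"])
E
```

```text
pics
scene 469.31596908026717 [-0.01511847  0.          0.          0.          0.        ] [-0.80813971  0.92636018  1.28273225] [-0.73241112  0.41154681  0.54240499]
top 395.6278624271819 [-0.01052682  0.          0.          0.          0.        ] [0.22326927 0.26744131 1.58954078] [-0.23315541  0.07741279  0.9693533 ]
0.1 [ 0.22956216 -0.52663366  0.2304565 ] [-8.16244409e-04  9.78976231e-01  2.03972727e-01  1.03692940e-05] 0.9998364689073189
```

View pics/scene0.png

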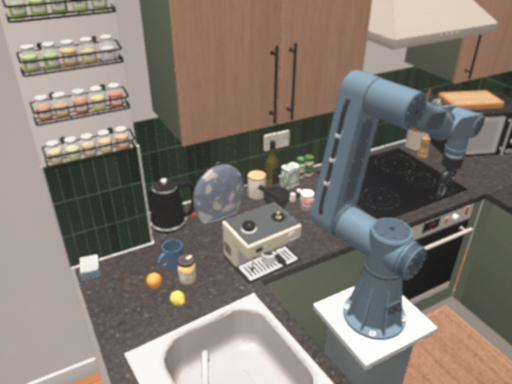

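View pics/top0.png

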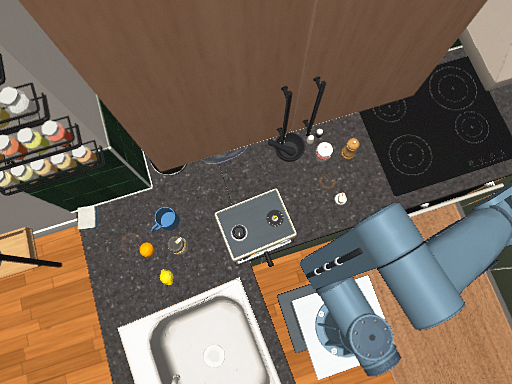

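The scene view shows the machine at (262,235). In the top view the cap is at (239,233), the shaft at (275,218), and a small cream object, possibly the knob, at (341,198). I'll zoom in on the last two.

```bash
python3 - <<'E'
from h import *
im=np.load("pics/top0im.npy"); d=np.load("pics/top0.npy")
a=cv2.resize(im[175:275,205:305],(500,500),interpolation=cv2.INTER_CUBIC)
b=cv2.resize(im[185:215,326:356],(290,290),interpolation=cv2.INTER_CUBIC)
c=np.zeros((500,800,3),np.uint8); c[:,:500]=a; c[:290,505:795]=b
cv2.imwrite("pics/z1.png",c)
P=[(239,233),(275,218),(255,225),(341,198),(277,189),(217,213),(295,233),(236,261),(288,85),(317,80)]
print(np.c_[P,deep("top",P,d).round(3)])
E
```

```text
[[ 2.39e+02  2.33e+02  4.32e-01  2.76e-01  2.09e-01]
 [ 2.75e+02  2.18e+02  4.45e-01  1.38e-01  2.02e-01]
 [ 2.55e+02  2.25e+02  4.46e-01  2.13e-01  1.87e-01]
 [ 3.41e+02  1.98e+02  4.69e-01 -1.59e-01  2.90e-02]
 [ 2.77e+02  1.89e+02  5.47e-01  9.60e-02  1.89e-01]
 [ 2.17e+02  2.13e+02  5.29e-01  3.30e-01  1.91e-01]
 [ 2.95e+02  2.33e+02  3.74e-01  8.60e-02  1.89e-01]
 [ 2.36e+02  2.61e+02  3.49e-01  3.17e-01  1.37e-01]
 [ 2.88e+02  8.50e+01  6.31e-01  6.80e-02  7.85e-01]
 [ 3.17e+02  8.00e+01  6.22e-01  3.00e-03  7.87e-01]]
```

View pics/z1.png

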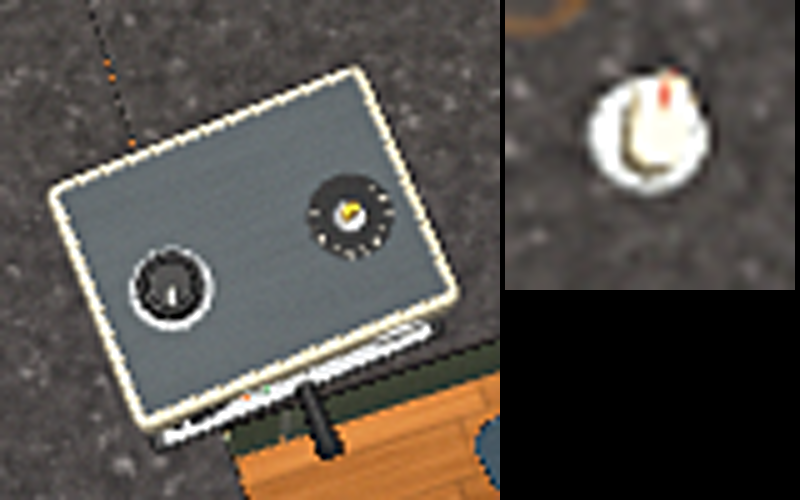

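The crop shows the cap at top pixel (239,232), with a pale tick. The brass tip is at (275,217.5), and the knob at about (341,198.7) with its red pointer at about (343,194.7). Next I'll measure these.

```bash
python3 - <<'E'
from h import *
im=np.load("pics/top0im.npy"); d=np.load("pics/top0.npy")
c=np.array([(53,190),(355,70),(457,297),(147,425)])/5+[205,175]-.4
C=onz("top",c,.19); print("deck corners",C.round(4).tolist(),"sides",[np.linalg.norm(C[i]-C[i-1]).round(4) for i in range(4)])
cen=C.mean(0); e=(C[1]-C[0]+C[2]-C[3]); yaw=np.arctan2(-e[1],-e[0])-np.pi/2
print("machine",cen.round(4),"yaw",yaw)
ex=np.array([np.cos(yaw),np.sin(yaw),0]);ey=np.array([-ex[1],ex[0],0])
cap=cen-.015*ex+.066*ey; sh=cen-.015*ex-.072*ey
print("cap",cap,"shaft",sh)
print("proj cap, shaft tip", proj("top",[cap+[0,0,.024],sh+[0,0,.024]]))
hsv=cv2.cvtColor(im,cv2.COLOR_BGR2HSV)
# cap: dark blob
m=(im.max(2)<75); m[:,:225]=0;m[:,255:]=0;m[:220]=0;m[247:]=0
n,l,s,ce=cv2.connectedComponentsWithStats(m.astype(np.uint8)); i=1+s[1:,4].argmax(); print("capblob",s[i],ce[i],onz("top",ce[i],.203))
# knob
k=im[188:210,330:352].astype(int); 
m=(k.min(2)>140); ys,xs=np.nonzero(m); p=[xs.mean()+330,ys.mean()+188]; print("knob white",p,m.sum(),onz("top",p,.012))
r=k[...,2]-k[...,1]; w=np.clip(r-40,0,None); ys,xs=np.indices(w.shape); pr=[(w*xs).sum()/w.sum()+330,(w*ys).sum()/w.sum()+188]
print("red",pr,w.max(),onz("top",pr,.032))
y=hsv[212:224,268:283]
print(np.array2string(im[212:224,268:283].astype(int).sum(2)//3)); print((im[212:224,268:283,2].astype(int)-im[212:224,268:283,0]))
s=np.load("pics/scene0im.npy"); print(proj("scene",[sh+[0,0,.024]]),proj("scene",[[.469,-.159,.032]]))
u,v=proj("scene",[sh+[0,0,.015]])[0].astype(int)
print((s[v-9:v+9,u-7:u+8,2].astype(int)-s[v-9:v+9,u-7:u+8,0]));print(s[v-9:v+9,u-7:u+8].astype(int).sum(2)//3)
E
```

```text
deck corners [[0.5323, 0.3355, 0.19], [0.5499, 0.1004, 0.19], [0.3697, 0.0843, 0.19], [0.3516, 0.3201, 0.19]] sides [np.float64(0.1813), np.float64(0.2358), np.float64(0.181), np.float64(0.2365)]
machine [0.4509 0.2101 0.19  ] yaw 0.07574582352999171
cap [0.43091041 0.27473002 0.19      ] shaft [0.44135334 0.13712571 0.19      ]
proj cap, shaft tip [[239.33308428 233.16116519]
 [275.753933   218.37888645]]
capblob [232 225  14  14  82] [238.53658537 232.        ] [[0.43735931 0.27624101 0.203     ]]
knob white [np.float64(340.53465346534654), np.float64(198.27722772277227)] 101 [[ 0.47072583 -0.16101639  0.012     ]]
red [np.float64(342.07978723404256), np.float64(194.07978723404256)] 86 [[ 0.48201216 -0.16777011  0.032     ]]
[[101  61  61  58  62  63  60  63  61  59  75 143  57  91 113]
 [ 60  60  62  64  63  63  58  62  58  59  60  71  50  49  82]
 [ 58  62  57  60  57  52  50  53  56  56  62  54 100 238 137]
 [ 58  63  62  58  70 154 106  99  89  50  58  57  61  86  63]
 [ 57  61  60  60 124 227 190 196 198  80  50  56  60  51  52]
 [148  54  58  89 209 160 194  87 116 255  43  5
[... 2510 characters left out ...]
5 125]
 [123 120 115 109 109 129 165 180 151 118 108 111 118 124 131]
 [119 109  96  85  82 109 143 155 131  97  85  86 100 115 125]
 [107  90  73  64  68  93 117 125 112  88  71  70  88 104 114]
 [ 92  70  61  65  86 109 122 124 123 116  93  71  73  89 101]
 [ 87  68  58  74 111 142 148 152 166 165 126  79  63  74  92]
 [ 96  76  65  74 108 144 160 172 186 177 130  78  64  75  89]
 [103  87  70  65  82 111 134 150 157 141 101  68  68  82  96]
 [110  93  78  71  68  79  96 102 100  89  70  67  83 100 112]
 [119 106  98  91  80  79  84  76  69  70  73  81  93 108 119]
 [122 119 115 110 101  97  95  90  83  86  92 102 110 117 120]
 [124 124 121 121 116 114 114 111 109 110 113 116 118 122 121]]
```

Careful with the scale: turns go in shares of 2 rad. That gives: -1 rad is -0.5.

```bash
cat >> h.py <<'E'
def delta(target,yaw=None):
    """tool-axes shift to world target; rz to bring tool x to world yaw (mod pi)"""
    o=get_obs(); q=o["eef_rot"]; M=R.from_quat([q[1],q[2],q[3],q[0]]).as_matrix()
    s=M.T@(np.array(target)-o["eef_pos"]); y=np.arctan2(M[1,0],M[0,0])
    print("t",round(o["time_s"],2),"pos",np.round(o["eef_pos"],4),"yaw",round(y,3),"q6",round(o["q"][5],3),"shift",s.round(4),"F",np.round(o["wrist_force"],1),"tq",np.round(o["torque"],2),"op",round(o["opening"],3),"zaxis",M[:,2].round(3),"rz",None if yaw is None else round(-((yaw-y+np.pi/2)%np.pi-np.pi/2),3))
E
python3 - <<'E'
from h import *
im=np.load("pics/top0im.npy")
g=im.astype(int).sum(2)//3
# dial outer circle: dark mask, fill, centroid
m=((g<75)).astype(np.uint8); w=np.zeros_like(m); w[205:231,262:289]=m[205:231,262:289]
cs,_=cv2.findContours(w,0,1); c=max(cs,key=cv2.contourArea); (x,y),r=cv2.minEnclosingCircle(c); M=cv2.moments(cv2.convexHull(c)); p=(M["m10"]/M["m00"],M["m01"]/M["m00"])
print("dial",p,(x,y),r,onz("top",[p,(x,y)],.191))
col=np.zeros_like(m); 
rb=(im[...,2].astype(int)-im[...,0]); Y=np.clip(rb[213:221,271:280]-20,0,None); ys,xs=np.indices(Y.shape)
cy,cx=(Y*ys).sum()/Y.sum(),(Y*xs).sum()/Y.sum(); C=np.cov(np.c_[xs.ravel(),ys.ravel()].T,aweights=Y.ravel()); print("yellow",cx+271,cy+213,onz("top",[(cx+271,cy+213)],.212),np.linalg.eigh(C))
# triangulate cap with scene
s=np.load("pics/scene0im.npy"); gs=s.max(2); w=np.zeros(gs.shape,np.uint8); w[215:240,238:263]=(gs<70)[215:240,238:263]
n,l,st,ce=cv2.connectedComponentsWithStats(w); i=1+st[1:,4].argmax(); print("scene cap",st[i],ce[i],onz("scene",ce[i],.204))
o1,d1=rays("top",[(238.54,232)]);o2,d2=rays("scene",[ce[i]]); A=np.c_[d1[0],-d2[0]]; t=np.linalg.lstsq(A,o2-o1,rcond=None)[0]; print("tri",o1+d1[0]*t[0],o2+d2[0]*t[1])
# scene yellow
rs=(s[...,2].astype(int)-s[...,0]); Y=np.clip(rs[206:222,270:287]-25,0,None); ys,xs=np.indices(Y.shape); p=((Y*xs).sum()/Y.sum()+270,(Y*ys).sum()/Y.sum()+206); print("scene yellow",p,onz("scene",[p],.202))
delta([.44,-.1,.33],.41+1.0)
E
python3 -m jog '[{"trans":[0.02,-0.02,-0.04],"turn_vec":[0,0,-0.05],"aperture":1},{"trans":[0.06,-0.06,-0.08],"turn_vec":[0,0,-0.1],"aperture":1},{"trans":[0.11,-0.1,-0.1],"turn_vec":[0,0,-0.2],"aperture":1},{"trans":[0.16,-0.14,-0.1],"turn_vec":[0,0,-0.3],"aperture":1},{"trans":[0.21,-0.18,-0.1],"turn_vec":[0,0,-0.35],"aperture":1},{"trans":[0.25,-0.22,-0.1],"turn_vec":[0,0,-0.4],"aperture":1},{"trans":[0.3,-0.26,-0.1],"turn_vec":[0,0,-0.5],"aperture":1},{"trans":[0.34,-0.29,-0.1],"turn_vec":[0,0,-0.5],"aperture":1},{"trans":[0.36,-0.31,-0.1],"turn_vec":[0,0,-0.5],"aperture":1}]'
python3 -c "
from h import *
delta([.437,.276,.30],1.41)"
```

```text
dial (274.77946127946126, 217.70454545454547) (274.5754699707031, 217.85848999023438) 8.501615524291992 [[0.44840034 0.13749276 0.191     ]
 [0.44809485 0.1383658  0.191     ]]
yellow 274.55442176870747 216.5637755102041 [[0.44914244 0.1389054  0.212     ]] EighResult(eigenvalues=array([0.46827183, 1.40194003]), eigenvectors=array([[-0.70013324, -0.71401222],
       [-0.71401222,  0.70013324]]))
scene cap [244 222  10   8  38] [248.31578947 226.18421053] [[0.43373095 0.27350128 0.204     ]]
tri [0.43734323 0.27622906 0.20308015] [0.43519695 0.2727306  0.20272659]
scene yellow (np.float64(277.84389671361504), np.float64(213.3556338028169)) [[0.45429438 0.13198528 0.202     ]]
t 0.1 pos [ 0.2296 -0.5266  0.2305] yaw 0.411 q6 -0.206 shift [ 0.3633 -0.3072 -0.0989] F [ 0.9  0.  -0.2] tq [-0.03 -0.06 -0.04] op 1.0 zaxis [-0.     0.002 -1.   ] rz -0.999
time_s: 1.23
eef_pos: [0.4365, -0.0964, 0.331]
eef_rot: [-0.0, 0.76, 0.65, 0.0]
wrist_force: [-0.1, -0.5, -0.5]
opening: 1.003
grasp_force: 0.0
t 1.23 pos [ 0.4365 -0.0964  0.331 ] yaw 1.414 q6 -0.328 shift [ 0.3679 -0.0577  0.0313] F [-0.1 -0.5 -0.5] tq [-0.05 -0.01 -0.01] op 1.003 zaxis [-0.     0.001 -1.   ] rz 0.004
```

```bash
python3 -m jog '[{"trans":[0.05,-0.01,0],"aperture":1},{"trans":[0.11,-0.02,0],"aperture":1},{"trans":[0.17,-0.03,0],"aperture":1},{"trans":[0.23,-0.04,0],"aperture":1},{"trans":[0.29,-0.05,0],"aperture":1},{"trans":[0.34,-0.057,0.02],"aperture":1},{"trans":[0.368,-0.058,0.04],"aperture":1},{"trans":[0.368,-0.058,0.06],"aperture":1},{"trans":[0.368,-0.058,0.06],"aperture":1}]'
python3 - <<'E'
from h import *
delta([.437,.2755,.192],1.41)
for n in("scene","top"):
    im,d=cam(n); np.save(f"pics/{n}1im.npy",im); np.save(f"pics/{n}1.npy",d)
s=np.load("pics/scene1im.npy"); t=np.load("pics/top1im.npy"); print(proj("scene",[[.469,-.159,.03]]),proj("scene",[[.437,.276,.22]]),proj("top",[[.437,.276,.22]]))
f=lambda im,x,y,w,z:cv2.resize(im[y-w:y+w,x-w:x+w],(z,z),interpolation=cv2.INTER_CUBIC)
c=np.zeros((400,800,3),np.uint8); c[:,:400]=f(s,251,215,40,400); c[:,400:]=f(s,332,225,20,400); cv2.imwrite("pics/z2.png",c)
E
```

```text
time_s: 2.35
eef_pos: [0.4358, 0.2732, 0.2691]
eef_rot: [-0.001, 0.761, 0.649, -0.002]
wrist_force: [-0.0, 0.1, 0.2]
opening: 0.999
grasp_force: 0.0
t 2.35 pos [0.4358 0.2732 0.2691] yaw 1.412 q6 0.488 shift [0.0026 0.0012 0.0771] F [-0.   0.1  0.2] tq [-0.08  0.01 -0.01] op 0.999 zaxis [-0.004 -0.002 -1.   ] rz 0.002
[[331.71687966 225.00351941]] [[247.31121102 222.50462028]] [[238.38070913 231.37216715]]
```

View pics/z2.png

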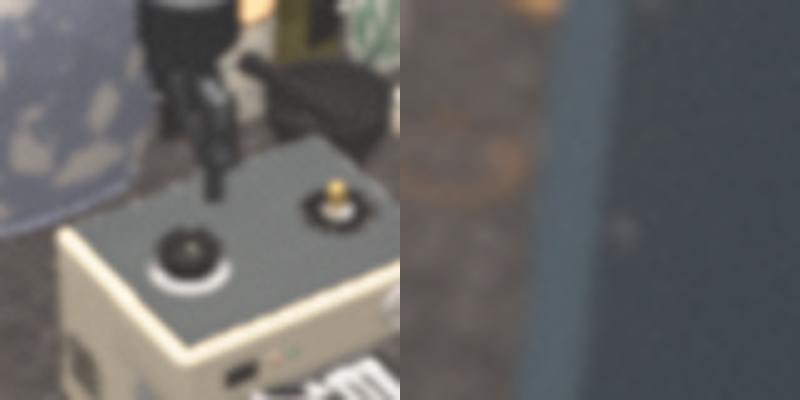

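The crop shows the gripper fingers above and behind the cap, with a tip near scene pixel (254,214). The cap's top is at about (249,225). The arm still hides the knob. I'll check the tool's projection against this.

```bash
python3 - <<'E'
from h import *
o=get_obs(); q=o["eef_rot"]; M=R.from_quat([q[1],q[2],q[3],q[0]]).as_matrix(); p=o["eef_pos"]
for s in(-.05,0,.05): 
    P=p+M@[0,s,-.013]; print(s,P.round(3),proj("scene",P),proj("top",P))
t=np.load("pics/top1im.npy"); s=np.load("pics/scene1im.npy")
f=lambda im,x,y,w,z:cv2.resize(im[y-w:y+w,x-w:x+w],(z,z),interpolation=cv2.INTER_CUBIC)
c=np.zeros((400,800,3),np.uint8); c[:,:400]=f(t,240,225,40,400); c[:,400:]=f(s,251,210,25,400); cv2.imwrite("pics/z3.png",c)
E
```

```text
-0.05 [0.388 0.281 0.285] [[252.34196201 215.79639497]] [[240.25861748 243.07569125]]
0 [0.437 0.273 0.285] [[247.90124461 208.15232092]] [[238.14667197 228.17884362]]
0.05 [0.487 0.265 0.285] [[243.65932193 200.85004212]] [[236.07372115 213.55128709]]
```

View pics/z3.png

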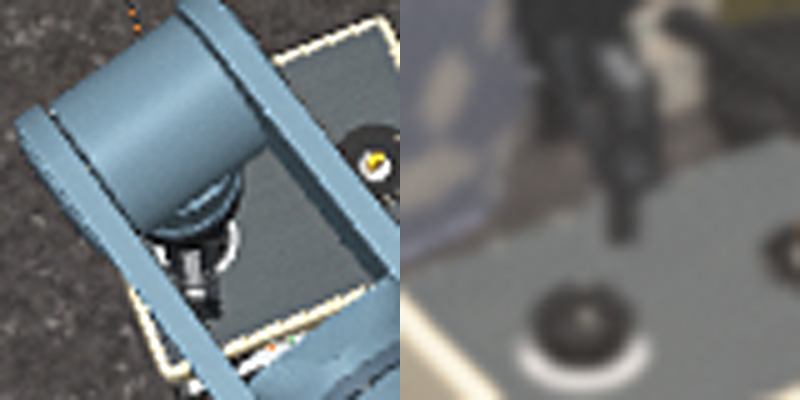

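The front finger sits at top (241,243) and scene (254,215). The projection predicted (240,243) and (252,216), so they agree. I'll descend and grip.

```bash
python3 -m jog '[{"trans":[0.002,0.001,0.03],"aperture":1},{"trans":[0.002,0.001,0.06],"aperture":1},{"trans":[0.002,0.001,0.072],"aperture":1},{"trans":[0.002,0.001,0.076],"aperture":1},{"trans":[0.002,0.001,0.076],"aperture":0.8},{"trans":[0.002,0.001,0.076],"aperture":0.65},{"trans":[0.002,0.001,0.076],"aperture":0.62}]'; python3 -c "
from h import *
delta([.437,.2755,.192])"
python3 -m jog '[{"aperture":0.58},{"aperture":0.5},{"aperture":0.3},{"aperture":0.3},{"aperture":0.3}]'; python3 -c "
from h import *
delta([.437,.2755,.192])"
```

```text
time_s: 3.32
eef_pos: [0.4387, 0.2754, 0.196]
eef_rot: [-0.0, 0.761, 0.648, 0.0]
wrist_force: [-1.2, 1.4, 0.8]
opening: 0.617
grasp_force: 0.8
t 3.33 pos [0.4387 0.2754 0.196 ] yaw 1.411 q6 0.491 shift [-0.0002 -0.0017  0.004 ] F [-1.2  1.4  0.8] tq [ 0.04  0.3  -0.02] op 0.617 zaxis [ 0.001  0.001 -1.   ] rz None
time_s: 3.95
eef_pos: [0.4367, 0.2757, 0.1961]
eef_rot: [-0.001, 0.761, 0.649, -0.001]
wrist_force: [-10.4, 1.0, 10.3]
opening: 0.552
grasp_force: 60.1
t 3.95 pos [0.4367 0.2757 0.1961] yaw 1.412 q6 0.491 shift [-0.0002  0.0003  0.0041] F [-10.4   1.   10.3] tq [ 0.07  1.76 -0.02] op 0.552 zaxis [-0.004  0.001 -1.   ] rz None
```

To row units: 0.9 rad is 0.45.

```bash
python3 -m jog '[{"trans":[0,-0.002,0],"turn_vec":[0,0,0.075],"aperture":0.3},{"trans":[0,-0.002,0.0005],"turn_vec":[0,0,0.15],"aperture":0.3},{"trans":[0,-0.002,0.001],"turn_vec":[0,0,0.225],"aperture":0.3},{"trans":[0,-0.002,0.0012],"turn_vec":[0,0,0.3],"aperture":0.3},{"trans":[0,-0.002,0.0015],"turn_vec":[0,0,0.375],"aperture":0.3},{"trans":[0,-0.002,0.0018],"turn_vec":[0,0,0.45],"aperture":0.3},{"trans":[0,-0.002,0.0018],"turn_vec":[0,0,0.45],"aperture":0.3}]'; python3 -c "
from h import *
delta([.437,.2755,.192])"
python3 -m jog '[{"trans":[0,0,0.0002],"turn_vec":[0,0,0.05],"aperture":0.3},{"trans":[0,0,0.0002],"turn_vec":[0,0,0.05],"aperture":0.3}]'; python3 -c "
from h import *
delta([.437,.2755,.192])"
```

```text
time_s: 4.82
eef_pos: [0.4376, 0.2751, 0.1945]
eef_rot: [0.001, 0.967, 0.253, 0.001]
wrist_force: [0.4, -3.1, 4.5]
opening: 0.548
grasp_force: 62.0
t 4.83 pos [0.4376 0.2751 0.1945] yaw 0.512 q6 1.392 shift [-0.0004 -0.0006  0.0025] F [ 0.4 -3.1  4.5] tq [-0.51 -0.1  -0.09] op 0.548 zaxis [ 0.002 -0.    -1.   ] rz None
time_s: 5.08
eef_pos: [0.4377, 0.275, 0.1943]
eef_rot: [0.001, 0.979, 0.205, 0.001]
wrist_force: [1.8, -3.9, 5.0]
opening: 0.546
grasp_force: 62.0
t 5.08 pos [0.4377 0.275  0.1943] yaw 0.413 q6 1.49 shift [-0.0005 -0.0007  0.0023] F [ 1.8 -3.9  5. ] tq [-0.61 -0.15 -0.14] op 0.546 zaxis [ 0.003 -0.001 -1.   ] rz None
```

To row units: 0.1 rad is 0.05.

```bash
for i in 1 2; do python3 -m jog '[{"trans":[0,0,0.0002],"turn_vec":[0,0,0.05],"aperture":0.3},{"trans":[0,0,0.0002],"turn_vec":[0,0,0.05],"aperture":0.3}]' >/dev/null; python3 -c "
from h import *
delta([.437,.2755,.192])"; done
```

```text
t 5.33 pos [0.4378 0.2749 0.1942] yaw 0.313 q6 1.59 shift [-0.0006 -0.0008  0.0021] F [ 1.9 -5.3  5.6] tq [-0.72 -0.21 -0.13] op 0.548 zaxis [ 0.003 -0.001 -1.   ] rz None
t 5.58 pos [0.4378 0.2748 0.1939] yaw 0.213 q6 1.69 shift [-0.0007 -0.0009  0.0019] F [ 2.4 -5.   5.5] tq [-0.75 -0.25 -0.16] op 0.547 zaxis [ 0.003 -0.001 -1.   ] rz None
```

To row units: 0.1 rad is 0.05.

```bash
python3 -m jog '[{"trans":[0,0,0.0002],"turn_vec":[0,0,0.05],"aperture":0.3},{"trans":[0,0,0.0002],"turn_vec":[0,0,0.05],"aperture":0.3}]' >/dev/null; python3 -c "
from h import *
delta([.437,.2755,.192])"; python3 -m jog '[{"trans":[0,0,0.0002],"turn_vec":[0,0,0.05],"aperture":0.3},{"trans":[0,0,0.0002],"turn_vec":[0,0,0.05],"aperture":0.3}]' >/dev/null; python3 -c "
from h import *
delta([.437,.2755,.192])"
```

```text
t 5.83 pos [0.4378 0.2747 0.1938] yaw 0.113 q6 1.79 shift [-0.0007 -0.0009  0.0018] F [ 1.2 -5.5  6.7] tq [-0.92 -0.18 -0.03] op 0.549 zaxis [ 0.003 -0.001 -1.   ] rz None
t 6.08 pos [0.4379 0.2745 0.1938] yaw 0.017 q6 1.887 shift [-0.0008 -0.001   0.0018] F [ 1.8 -6.4  7.2] tq [-1.04 -0.19  1.97] op 0.552 zaxis [ 0.003 -0.003 -1.   ] rz None
```

Torque jumped to about 2 N·m after about 1.4 rad, so the cap is on its stop. I'll release and lift.

```bash
python3 -m jog '[{"aperture":0.7},{"aperture":1},{"aperture":1},{"trans":[0,0,-0.02],"aperture":1},{"trans":[0,0,-0.07],"aperture":1},{"trans":[0,0,-0.13],"aperture":1}]'; python3 -c "
from h import *
delta([.469,-.16,.33],0)"
```

```text
time_s: 6.82
eef_pos: [0.4357, 0.2753, 0.3226]
eef_rot: [0.0, 1.0, 0.006, -0.002]
wrist_force: [1.0, 0.1, 0.1]
opening: 0.999
grasp_force: 0.0
t 6.83 pos [0.4357 0.2753 0.3226] yaw 0.011 q6 1.892 shift [ 0.0283  0.4357 -0.0072] F [1.  0.1 0.1] tq [-0.01 -0.08 -0.05] op 0.999 zaxis [-0.003 -0.001 -1.   ] rz 0.011
```

To row units: -1.8 rad is -0.9.

```bash
python3 -m jog '[{"trans":[0,0.05,0],"turn_vec":[0,0,-0.09],"aperture":1},{"trans":[0.005,0.1,0],"turn_vec":[0,0,-0.18],"aperture":1},{"trans":[0.01,0.15,0],"turn_vec":[0,0,-0.27],"aperture":1},{"trans":[0.01,0.2,0],"turn_vec":[0,0,-0.36],"aperture":1},{"trans":[0.015,0.25,0],"turn_vec":[0,0,-0.45],"aperture":1},{"trans":[0.02,0.3,0],"turn_vec":[0,0,-0.54],"aperture":1},{"trans":[0.02,0.35,0],"turn_vec":[0,0,-0.63],"aperture":1},{"trans":[0.025,0.4,0],"turn_vec":[0,0,-0.72],"aperture":1},{"trans":[0.028,0.436,0],"turn_vec":[0,0,-0.81],"aperture":1},{"trans":[0.028,0.436,0],"turn_vec":[0,0,-0.9],"aperture":1}]'; python3 -m jog '[{"trans":[0,0,0.02],"turn_vec":[0,0,-0.075],"aperture":1},{"trans":[0,0,0.05],"turn_vec":[0,0,-0.165],"aperture":1},{"trans":[0,0,0.08],"turn_vec":[0,0,-0.25],"aperture":1},{"trans":[0,0,0.1],"turn_vec":[0,0,-0.35],"aperture":1},{"trans":[0,0,0.11],"turn_vec":[0,0,-0.45],"aperture":1},{"trans":[0,0,0.11],"turn_vec":[0,0,-0.465],"aperture":1},{"trans":[0,0,0.11],"turn_vec":[0,0,-0.465],"aperture":1}]'
python3 - <<'E'
from h import *
delta([.471,-.161,.2],2.74)
for n in("scene","top"):
    im,d=cam(n); np.save(f"pics/{n}2im.npy",im); np.save(f"pics/{n}2.npy",d)
s=np.load("pics/scene2im.npy"); t=np.load("pics/top2im.npy"); t0=np.load("pics/top0im.npy")
f=lambda im,x,y,w,z:cv2.resize(im[y-w:y+w,x-w:x+w],(z,z),interpolation=cv2.INTER_CUBIC)
c=np.zeros((600,800,3),np.uint8); c[:400,:400]=f(s,332,225,20,400); c[:400,400:]=f(t,335,200,40,400); c[400:,:200]=f(t0,239,232,10,200); c[400:,200:400]=f(t,239,232,10,200); c[400:,400:600]=f(t,275,217,10,200);cv2.imwrite("pics/z4.png",c)
E
```

```text
time_s: 8.07
eef_pos: [0.4691, -0.1628, 0.3219]
eef_rot: [-0.0, 0.64, 0.769, -0.0]
wrist_force: [0.1, 0.2, -0.8]
opening: 0.998
grasp_force: 0.0
time_s: 8.95
eef_pos: [0.4692, -0.16, 0.2122]
eef_rot: [-0.0, 0.229, 0.974, 0.0]
wrist_force: [0.4, 0.5, 0.2]
opening: 1.003
grasp_force: 0.0
t 8.95 pos [ 0.4692 -0.16    0.2122] yaw 2.68 q6 -1.678 shift [-0.002  -0.0001  0.0122] F [0.4 0.5 0.2] tq [ 0.03 -0.02  0.  ] op 1.003 zaxis [-0.  0. -1.] rz -0.06
```

View pics/z4.png

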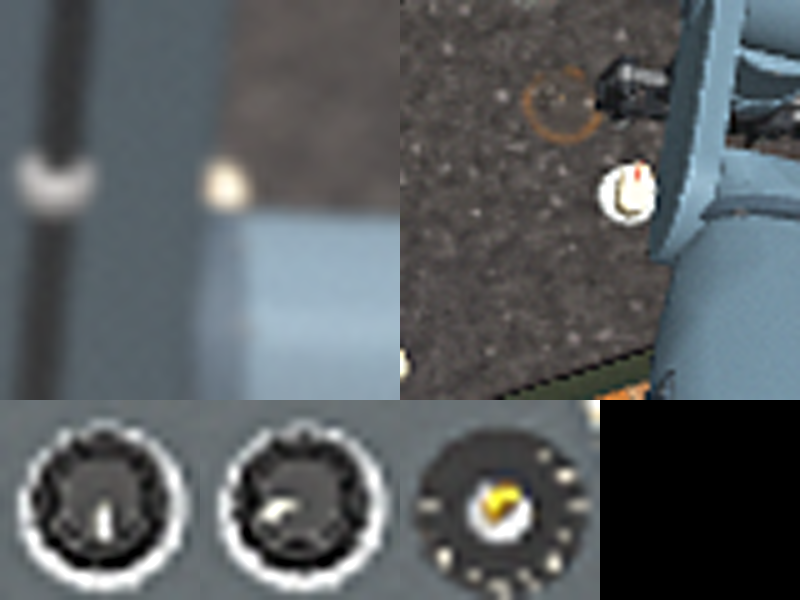

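The cap tick has turned about 80° clockwise, from pointing down to pointing left, so the cap is tight. The knob stands untouched at top pixel (343,199) in the crop. The scene view shows only its edge, at (335,223). I'll now compute its centre and yaw more exactly from the first top image.

```bash
python3 - <<'E'
from h import *
im=np.load("pics/top0im.npy")
U=8; b=cv2.resize(im[185:215,326:356],None,fx=U,fy=U,interpolation=cv2.INTER_CUBIC)
w=(b.min(2)>150).astype(np.uint8); cs,_=cv2.findContours(w,0,1); c=max(cs,key=cv2.contourArea); h=cv2.convexHull(c)[:,0]
px=(h+.5)/U-.5+[326,185]; P=onz("top",px,.004)[:,:2]
# fit circle r=24mm, robustly, using points away from camera-far side
from scipy.optimize import least_squares
r=least_squares(lambda v:np.hypot(*(P-v).T)-.024,P.mean(0),loss="soft_l1",f_scale=.0005)
print("centre",r.x,"resid mm",(1e3*r.fun).round(1))
for z,n in((.032,"red"),):
    k=im[188:204,334:350].astype(int); w=np.clip(k[...,2]-k[...,1]-30,0,None); ys,xs=np.indices(w.shape)
    p=onz("top",np.c_[xs[w>0]+334,ys[w>0]+188],z)[:,:2]-r.x; ww=w[w>0]; m=(p*ww[:,None]).sum(0)/ww.sum(); print(n,m,np.arctan2(m[1],m[0]),np.c_[(1e3*p).round(1),ww].tolist())
print(proj("top",[[*r.x,.004],[*r.x,.032]]))
E
```

```text
centre [ 0.47147089 -0.16214123] resid mm [3.6 4.7 5.3 4.9 1.  1.3 1.4 1.2 0.9 0.3 0.3 0.2 0.5 0.4 0.3 1.1 1.2 0.8
 1.4 1.3 1.4 0.8 1.1 1.3 1.4 1.3 0.7 0.4 0.1 0.2 0.4 0.9 1.1 3.1]
red [ 0.01090335 -0.00589714] -0.4957959207828691 [[17.5, -12.3, 25.0], [14.9, -6.9, 31.0], [11.0, -5.4, 96.0], [7.0, -4.0, 76.0]]
[[340.34070363 198.46837549]
 [341.70795446 196.90249585]]
```

```bash
python3 -c "
from h import *
delta([.4715,-.162,.007],2.68)"
python3 -m jog '[{"trans":[-0.0029,0.0008,0.05],"aperture":1},{"trans":[-0.0029,0.0008,0.11],"aperture":1},{"trans":[-0.0029,0.0008,0.17],"aperture":1},{"trans":[-0.0029,0.0008,0.196],"aperture":1},{"trans":[-0.0029,0.0008,0.205],"aperture":1},{"trans":[-0.0029,0.0008,0.205],"aperture":0.7},{"trans":[-0.0029,0.0008,0.205],"aperture":0.5},{"trans":[-0.0029,0.0008,0.205],"aperture":0.4}]'; python3 -c "
from h import *
delta([.4715,-.162,.007],2.68)"
python3 -m jog '[{"aperture":0.35},{"aperture":0.3},{"aperture":0.2},{"aperture":0.1},{"aperture":0.1}]'; python3 -c "
from h import *
delta([.4715,-.162,.007],2.68)"
```

```text
t 9.05 pos [ 0.4694 -0.1601  0.2126] yaw 2.68 q6 -1.678 shift [-0.0027 -0.0008  0.2056] F [-0.7 -0.5  0.2] tq [ 0.01 -0.    0.02] op 1.0 zaxis [ 0.  0. -1.] rz -0.0
time_s: 10.05
eef_pos: [0.4733, -0.1614, 0.0089]
eef_rot: [0.001, 0.228, 0.974, -0.0]
wrist_force: [0.2, -0.4, 0.1]
opening: 0.403
grasp_force: 0.0
t 10.05 pos [ 0.4733 -0.1614  0.0089] yaw 2.681 q6 -1.676 shift [ 0.0013 -0.0014  0.0019] F [ 0.2 -0.4  0.1] tq [0.02 0.01 0.02] op 0.403 zaxis [ 0.002 -0.001 -1.   ] rz 0.001
time_s: 10.68
eef_pos: [0.4727, -0.1611, 0.0081]
eef_rot: [0.0, 0.228, 0.974, -0.0]
wrist_force: [-1.4, 1.4, 6.0]
opening: 0.264
grasp_force: 59.4
t 10.68 pos [ 0.4727 -0.1611  0.0081] yaw 2.681 q6 -1.676 shift [ 0.0007 -0.0014  0.0011] F [-1.4  1.4  6. ] tq [0.01 0.16 0.02] op 0.264 zaxis [ 0.001 -0.001 -1.   ] rz 0.001
```

```bash
python3 -m jog '[{"trans":[0,0,-0.01],"aperture":0.1},{"trans":[0,0,-0.04],"aperture":0.1},{"trans":[0,0,-0.1],"aperture":0.1},{"trans":[0,0,-0.16],"aperture":0.1},{"trans":[0,0,-0.22],"aperture":0.1},{"trans":[0,0,-0.28],"aperture":0.1},{"trans":[0,0,-0.292],"aperture":0.1}]'; python3 -c "
from h import *
delta([.4485,.138,.30],.5)"
```

```text
time_s: 11.55
eef_pos: [0.4739, -0.1616, 0.3049]
eef_rot: [0.004, 0.228, 0.974, -0.001]
wrist_force: [0.2, -0.1, -0.8]
opening: 0.265
grasp_force: 58.8
t 11.55 pos [ 0.4739 -0.1616  0.3049] yaw 2.681 q6 -1.676 shift [0.156  0.2571 0.0033] F [ 0.2 -0.1 -0.8] tq [0.04 0.01 0.02] op 0.265 zaxis [ 0.007 -0.005 -1.   ] rz -0.961
```

To row units: 1.7 rad is 0.85.

```bash
python3 -m jog '[{"trans":[0.02,0.03,0],"turn_vec":[0,0,0.075],"aperture":0.1},{"trans":[0.04,0.06,0],"turn_vec":[0,0,0.165],"aperture":0.1},{"trans":[0.06,0.1,0],"turn_vec":[0,0,0.25],"aperture":0.1},{"trans":[0.08,0.14,0],"turn_vec":[0,0,0.35],"aperture":0.1},{"trans":[0.1,0.17,0],"turn_vec":[0,0,0.44],"aperture":0.1},{"trans":[0.12,0.2,0],"turn_vec":[0,0,0.525],"aperture":0.1},{"trans":[0.14,0.23,0],"turn_vec":[0,0,0.6],"aperture":0.1},{"trans":[0.156,0.257,0.003],"turn_vec":[0,0,0.7],"aperture":0.1},{"trans":[0.156,0.257,0.003],"turn_vec":[0,0,0.775],"aperture":0.1},{"trans":[0.156,0.257,0.003],"turn_vec":[0,0,0.85],"aperture":0.1}]' >/dev/null
python3 -m jog '[{"turn_vec":[0,0,0.09],"aperture":0.1},{"turn_vec":[0,0,0.18],"aperture":0.1},{"turn_vec":[0,0,0.24],"aperture":0.1},{"turn_vec":[0,0,0.24],"aperture":0.1},{"turn_vec":[0,0,0.24],"aperture":0.1}]'
python3 - <<'E'
from h import *
delta([.4485,.138,.265],.5)
for n in("scene","top"):
    im,d=cam(n); np.save(f"pics/{n}3im.npy",im); np.save(f"pics/{n}3.npy",d)
s=np.load("pics/scene3im.npy"); t=np.load("pics/top3im.npy")
f=lambda im,x,y,w,z:cv2.resize(im[y-w:y+w,x-w:x+w],(z,z),interpolation=cv2.INTER_CUBIC)
c=np.zeros((400,800,3),np.uint8); c[:,:400]=f(s,278,203,25,400); c[:,400:]=f(t,272,215,25,400);cv2.imwrite("pics/z5.png",c)
p=get_obs()["eef_pos"]; print("mouth px",proj("scene",p-[0,0,.008]),"tip",proj("scene",[.4485,.138,.214]),"top",proj("top",[p-[0,0,.008],[.4485,.138,.214]]))
E
```

```text
time_s: 13.42
eef_pos: [0.4465, 0.1388, 0.2958]
eef_rot: [-0.0, 0.969, 0.249, -0.001]
wrist_force: [0.4, 0.5, -0.4]
opening: 0.268
grasp_force: 58.8
t 13.43 pos [0.4465 0.1388 0.2958] yaw 0.503 q6 1.115 shift [0.0015 0.0017 0.0308] F [ 0.4  0.5 -0.4] tq [ 0.02 -0.01 -0.08] op 0.268 zaxis [-0.001 -0.    -1.   ] rz 0.003
mouth px [[278.07679857 196.51020138]] tip [[277.37989887 212.05718585]] top [[275.65513051 213.09676607]
 [274.8761812  216.55337273]]
```

View pics/z5.png

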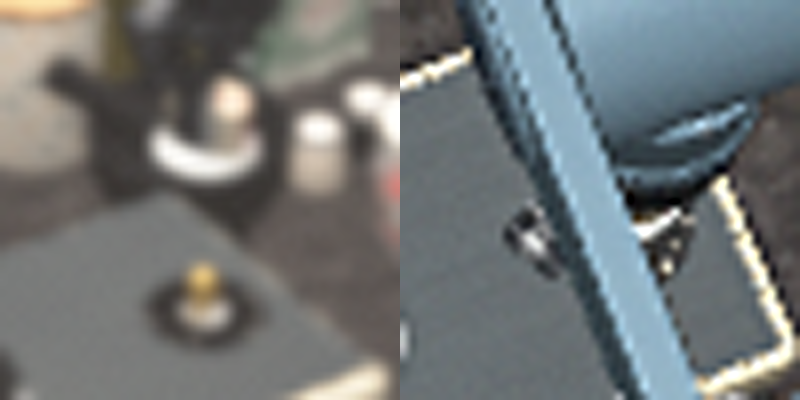

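The scene crop shows the flange centre at about px (278.9,199) and the brass tip at (278.4,211.8). Both sit the same roughly 0.9 px right of their projections, so the knob is over the shaft to about 1 mm. I'll lower it.

```bash
python3 -m jog '[{"trans":[0.0015,0.0017,0.03],"aperture":0.1},{"trans":[0.0015,0.0017,0.06],"aperture":0.1},{"trans":[0.0015,0.0017,0.069],"aperture":0.1},{"trans":[0.0015,0.0017,0.069],"aperture":0.1},{"trans":[0.0015,0.0017,0.069],"aperture":0.1}]' >/dev/null;  python3 -c "
from h import *
delta([.4485,.1378,.221],.5)"
```

```text
t 14.15 pos [0.4498 0.1381 0.2288] yaw 0.501 q6 1.115 shift [-0.0013 -0.0004  0.0078] F [ 0.6  0.2 -0.7] tq [ 0.   -0.02  0.  ] op 0.264 zaxis [ 0.002  0.    -1.   ] rz 0.001
```

```bash
python3 -m jog '[{"trans":[-0.001,0,0.003],"aperture":0.1},{"trans":[-0.001,0,0.006],"aperture":0.1},{"trans":[-0.001,0,0.006],"aperture":0.1}]' >/dev/null;  python3 -c "
from h import *
delta([.4485,.1378,.221],.5)"; python3 -m jog '[{"trans":[0,0,0.002],"aperture":0.1},{"trans":[0,0,0.003],"aperture":0.1},{"trans":[0,0,0.003],"aperture":0.1}]' >/dev/null;  python3 -c "
from h import *
delta([.4485,.1378,.221],.5)"
```

```text
t 14.53 pos [0.448  0.1375 0.2213] yaw 0.501 q6 1.114 shift [0.0006 0.     0.0003] F [-0.3  0.8 -0.2] tq [ 0.    0.02 -0.05] op 0.273 zaxis [-0. -0. -1.] rz 0.001
t 14.9 pos [0.4481 0.1375 0.2188] yaw 0.501 q6 1.114 shift [ 0.0005 -0.0001 -0.0022] F [-2.4 -0.6  4.6] tq [-0.22  0.55  0.01] op 0.266 zaxis [ 0. -0. -1.] rz 0.001
```

Careful with the scale: turns go in shares of 2 rad. That gives: -0.2 rad is -0.1.

```bash
python3 -m jog '[{"trans":[-0.001,-0.0005,0],"aperture":0.1},{"trans":[-0.001,-0.0005,0],"aperture":0.1}]' >/dev/null;  python3 -c "
from h import *
delta([.4485,.1378,.221],.5)"; python3 -m jog '[{"trans":[0,0,0.001],"turn_vec":[0,0,0.05],"aperture":0.1},{"trans":[0,0,0.001],"turn_vec":[0,0,0.05],"aperture":0.1}]' >/dev/null;  python3 -c "
from h import *
delta([.4485,.1378,.221],.5)";  python3 -m jog '[{"turn_vec":[0,0,-0.05],"aperture":0.1},{"turn_vec":[0,0,-0.1],"aperture":0.1},{"turn_vec":[0,0,-0.1],"aperture":0.1}]' >/dev/null;  python3 -c "
from h import *
delta([.4485,.1378,.221],.5)"
```

```text
t 15.15 pos [0.4467 0.1375 0.2181] yaw 0.501 q6 1.114 shift [ 0.0018  0.0006 -0.0029] F [-1.2 -1.5  1.4] tq [-0.17  0.29 -0.01] op 0.273 zaxis [-0.001 -0.    -1.   ] rz 0.001
t 15.4 pos [0.4467 0.1374 0.2171] yaw 0.401 q6 1.213 shift [ 0.0018  0.0004 -0.0039] F [-2.2 -0.8 -0.1] tq [-0.26  0.31  0.  ] op 0.267 zaxis [-0.001 -0.    -1.   ] rz -0.099
t 15.78 pos [0.4461 0.1372 0.2169] yaw 0.601 q6 1.013 shift [ 0.0022  0.0009 -0.0041] F [-5.6 -2.7 -0.4] tq [-0.51  0.76 -0.02] op 0.268 zaxis [-0.002 -0.001 -1.   ] rz 0.101
```

To row units: 0.1 rad is 0.05.

```bash
python3 -m jog '[{"trans":[-0.001,0,0],"turn_vec":[0,0,0.025],"aperture":0.1},{"trans":[-0.0015,0,0],"turn_vec":[0,0,0.05],"aperture":0.1},{"trans":[-0.0015,0,0],"turn_vec":[0,0,0.05],"aperture":0.1}]' >/dev/null;  python3 -c "
from h import *
delta([.4485,.1378,.221],.5)"; python3 -m jog '[{"trans":[0,0,0.002],"aperture":0.1},{"trans":[0,0,0.002],"aperture":0.1}]' >/dev/null;  python3 -c "
from h import *
delta([.4485,.1378,.221],.5)"
```

```text
t 16.15 pos [0.4462 0.1369 0.2176] yaw 0.5 q6 1.112 shift [ 0.0024  0.0003 -0.0034] F [ 0.  -0.6 -1.2] tq [-0.02 -0.03 -0.03] op 0.269 zaxis [ 0.001  0.001 -1.   ] rz 0.0
t 16.4 pos [0.4458 0.1367 0.2153] yaw 0.501 q6 1.112 shift [ 0.0029  0.0004 -0.0057] F [ 0.6 -0.1 -0.1] tq [ 0.03  0.02 -0.02] op 0.269 zaxis [-0.  0. -1.] rz 0.001
```

Force-free with the mouth already 7 mm below the tip, so the D has engaged. I'll keep lowering in small steps.

```bash
python3 -m jog '[{"trans":[0,0,0.002],"aperture":0.1},{"trans":[0,0,0.004],"aperture":0.1},{"trans":[0,0,0.004],"aperture":0.1}]' >/dev/null;  python3 -c "
from h import *
delta([.4485,.1378,.206],.5)"; python3 -m jog '[{"trans":[0,0,0.002],"aperture":0.1},{"trans":[0,0,0.004],"aperture":0.1},{"trans":[0,0,0.004],"aperture":0.1}]' >/dev/null;  python3 -c "
from h import *
delta([.4485,.1378,.206],.5)"
```

```text
t 16.77 pos [0.4456 0.1366 0.2112] yaw 0.501 q6 1.112 shift [0.0031 0.0004 0.0052] F [-0.1  0.4 -0.4] tq [-0.01  0.06 -0.07] op 0.269 zaxis [-0. -0. -1.] rz 0.001
t 17.15 pos [0.4456 0.1366 0.2073] yaw 0.501 q6 1.112 shift [0.0031 0.0004 0.0013] F [ 0.8 -0.6 -0.3] tq [-0.01 -0.05 -0.  ] op 0.266 zaxis [-0. -0. -1.] rz 0.001
```

```bash
python3 -m jog '[{"trans":[0,0,0.002],"aperture":0.1},{"trans":[0,0,0.002],"aperture":0.1}]' >/dev/null;  python3 -c "
from h import *
delta([.4485,.1378,.206],.5)"; python3 -m jog '[{"trans":[0,0,0.002],"aperture":0.1},{"trans":[0,0,0.002],"aperture":0.1}]' >/dev/null;  python3 -c "
from h import *
delta([.4485,.1378,.206],.5)"; python3 -m jog '[{"trans":[0,0,0.002],"aperture":0.1},{"trans":[0,0,0.002],"aperture":0.1}]' >/dev/null;  python3 -c "
from h import *
delta([.4485,.1378,.206],.5)"
```

```text
t 17.4 pos [0.4459 0.1367 0.2058] yaw 0.501 q6 1.112 shift [ 0.0028  0.0002 -0.0002] F [-0.8 -0.7  2.5] tq [-0.05  0.19 -0.02] op 0.266 zaxis [ 0.  0. -1.] rz 0.001
t 17.65 pos [0.446  0.1367 0.2038] yaw 0.501 q6 1.112 shift [ 0.0027  0.0002 -0.0022] F [-1.4 -0.2  5.1] tq [-0.01  0.2   0.  ] op 0.271 zaxis [ 0.001  0.    -1.   ] rz 0.001
t 17.9 pos [0.446  0.1367 0.202 ] yaw 0.501 q6 1.112 shift [ 0.0027  0.0002 -0.004 ] F [-3.8 -0.3  6.6] tq [-0.06  0.33  0.02] op 0.269 zaxis [ 0.001 -0.    -1.   ] rz 0.001
```

```bash
python3 -m jog '[{"trans":[0,0,0.001],"aperture":0.1},{"trans":[0,0,0.002],"aperture":0.1},{"trans":[0,0,0.002],"aperture":0.1}]' >/dev/null;  python3 -c "
from h import *
delta([.4485,.1378,.206],.5)"; python3 -m jog '[{"trans":[0,0,0.001],"aperture":0.1},{"trans":[0,0,0.002],"aperture":0.1},{"trans":[0,0,0.002],"aperture":0.1}]' >/dev/null;  python3 -c "
from h import *
for i in range(3): delta([.4485,.1378,.206],.5)"
```

```text
t 18.27 pos [0.4461 0.1367 0.2003] yaw 0.501 q6 1.112 shift [ 0.0027  0.0002 -0.0057] F [-2.7 -0.6  8.6] tq [-0.05  0.49 -0.  ] op 0.266 zaxis [ 0.001 -0.    -1.   ] rz 0.001
t 18.65 pos [0.4462 0.1367 0.1997] yaw 0.501 q6 1.112 shift [ 0.0026  0.0001 -0.0063] F [-7.6 -0.5 17.8] tq [-0.11  1.23 -0.02] op 0.264 zaxis [ 0.001 -0.    -1.   ] rz 0.001
t 18.65 pos [0.4462 0.1367 0.1997] yaw 0.501 q6 1.112 shift [ 0.0026  0.0001 -0.0063] F [-7.6 -0.5 17.8] tq [-0.11  1.23 -0.02] op 0.264 zaxis [ 0.001 -0.    -1.   ] rz 0.001
t 18.65 pos [0.4462 0.1367 0.1997] yaw 0.501 q6 1.112 shift [ 0.0026  0.0001 -0.0063] F [-7.6 -0.5 17.8] tq [-0.11  1.23 -0.02] op 0.264 zaxis [ 0.001 -0.    -1.   ] rz 0.001
```

```bash
python3 -m jog '[{"trans":[-0.0005,0,-0.0005],"aperture":0.1},{"trans":[-0.0005,0,-0.0005],"aperture":0.1}]' >/dev/null; python3 - <<'E'
from h import *
s,_=cam("scene"); t,_=cam("top")
delta([.4485,.1378,.206],.5)
f=lambda im,x,y,w,z:cv2.resize(im[y-w:y+w,x-w:x+w],(z,z),interpolation=cv2.INTER_CUBIC)
c=np.zeros((400,800,3),np.uint8); c[:,:400]=f(s,268,215,35,400); c[:,400:]=f(t,260,222,60,400);cv2.imwrite("pics/z6.png",c)
E
```

```text
t 19.0 pos [0.4461 0.1367 0.1998] yaw 0.501 q6 1.112 shift [ 0.0027  0.0001 -0.0062] F [-3.3  0.1 13.5] tq [0.09 0.67 0.02] op 0.266 zaxis [ 0.002  0.    -1.   ] rz 0.001
```

View pics/z6.png

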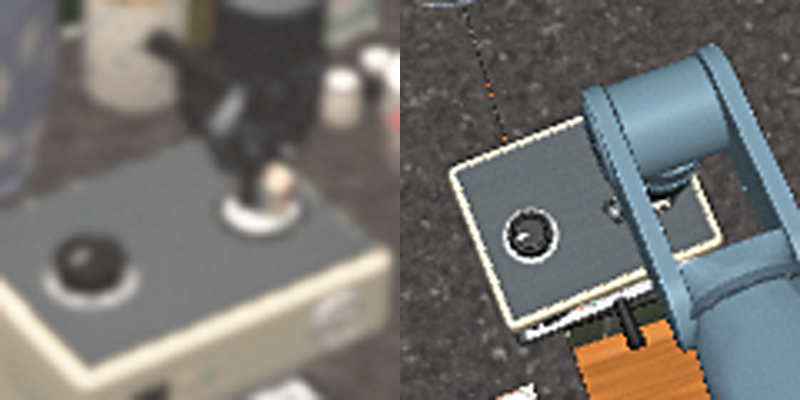

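The knob's flange sits flat on the dial at scene px (279,215), still gripped. The cap is down with its tick unchanged. The push is 13.5 N, above the 10 N the spring needs at its stop. Handing in.

```bash
python3 -c "
from bench import workorder
print(workorder.hand_in())"
```

```text
the job is handed in; nothing more can be done
None
```

The job is handed in at about 19 s: the cap is screwed down to its stop, and the gripper still holds the knob fully home on the D-shaft, pressed to the spring's stop. The hand-in returned no verdict.

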